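# Find the hidden groove of the price-ticket rail by feel

## Task

Fit the blue price-ticket block to the wooden counter rail: take it from its stand, put its blade into the rail's slot at the end with the red dot, and slide it along in the slot, pressing lightly on the track, until the blade drops into the groove hidden inside. Stop there, seat it fully home so that the block sits upright and flush on the rail, and let go. Be gentle, never forcing the block against the rail, and leave the things standing around alone.

Things in the scene. Friction and masses are not known exactly. Their poses are not given: they have to be found in the camera images.
- ticket_mid (a point): centre of the body of the blue price-ticket block with white blank tickets on its broad faces. Body 36 x 18 x 50 mm (x, y, z up); this point is 25 mm above its flat underside (shoulder). From the middle of the shoulder a steel blade, 12 (x) x 7 mm (y), reaches 40 mm down, its last 4 mm narrowed to 9 x 4.5 mm. About 0.12 kg. Can be gripped across 36 mm (x) or 18 mm (y).
- ticket: the same block; origin at the middle of the shoulder (underside of the body), same axes
- rail: fixed wooden counter rail, 297 mm long (x) x 48 mm (y) x 56 mm high (z); origin at the centre of its underside. A straight slot runs along x in the middle of its top: 150 mm long (x -75 to +75 mm), 12 mm wide, closed at both ends. A red dot on the top at x = -110 mm marks the starting end. With the blade in the groove the block's shoulder can go down flush on the rail's top.
- slot_floor (a point): middle of the slot's floor, 26 mm above the table (30 mm below the rail's top). The floor is a black sprung strip: 3 N starts it down, 6.5 N takes it to a rigid stop 5 mm lower, so on it the shoulder stands 5 to 10 mm above the rail. Out of sight it has one cross groove, 16 mm long, 12 mm deep, its centre anywhere from x = -5 to +55 mm of the rail. Axes as the rail's.
- stand: light wooden stand, 70 x 60 x 50 mm high, fixed; origin at the centre of its underside. The block stands on it, its blade in a loose pocket 18 x 11 mm, 45 mm deep; the block's x axis lies along the stand's x axis.
- eggcup: white egg cup, 47 mm across, 56 mm high; loose, to be left alone; origin at the centre of its underside
- salt_cellar: pale grey salt shaker, 42 mm across, 76 mm high; loose, to be left alone; origin at the centre of its underside
- spice_jar: white lidded porcelain spice jar, 67 mm across, 76 mm high; loose, to be left alone; origin at the centre of its underside
- red_tin: red tin, 62 mm across, 64 mm high; loose, to be left alone; origin at the centre of its underside
There are look-alikes about, which are no part of the job. What is shaped like the ticket but pink or purple is not meant.

How it is judged (in metres and radians):
On the way, in this order (a step that is already met when the one before it is completed fails the run):
1. the blade stands on the track inside the slot, near the red-dot end (block centre at rail x below -42 mm) (z of ticket_mid in the frame of rail between 0.083 and 0.0945 m and y of ticket_mid in the frame of rail between -0.006 and 0.006 m and contact force between ticket and rail above 0.5 N and x of ticket_mid in the frame of rail between -0.075 and -0.042 m), for 0.1 s.
2. the block is being slid along the slot with its blade pressing on the track (rail x between -38 and -18 mm) (z of ticket_mid in the frame of rail between 0.083 and 0.0945 m and y of ticket_mid in the frame of rail between -0.006 and 0.006 m and contact force between ticket and rail above 0.5 N and x of ticket_mid in the frame of rail between -0.038 and -0.018 m), for 0.1 s.
At the end, for the whole second after the job is handed in: The block stands upright (within 4 degrees) in the slot, its shoulder flush on the rail's top (within 2 mm), the blade in the hidden groove, released and at rest (z of ticket_mid in the frame of rail between 0.078 and 0.083 m and y of ticket_mid in the frame of rail between -0.006 and 0.006 m and x of ticket_mid in the frame of rail between -0.012 and 0.062 m and angle between ticket_mid's own z axis and vertical below 0.07 rad and linear speed of ticket below 0.02 m/s and contact force between the fingers and ticket below 0.1 N); the robot touches nothing.
It fails at once if the block is forced against the rail with more than 40 N (contact force between ticket and rail above 40 N).
It fails at once if the block is tipped over (more than 30 degrees) (angle between ticket_mid's own z axis and vertical above 0.52 rad).
It fails at once if one of the things standing around is shifted by more than 20 mm (distance of any of eggcup, salt_cellar, spice_jar, red_tin from where it was at the start of the episode above 0.02 m).
It also fails if it takes over 48 s, if anything falls off the work surface, if the arm or the gripper's body presses on something with over 40 N, if the wrist force passes 120 N, or if a joint passes its speed limit or range.

## Robot

A 6-joint arm with a two-finger parallel gripper is mounted at the origin on the work surface; the furniture and walls round the work are solid. World frame = base frame: x ahead of the robot, y to its left, z up, the work surface at z = 0. Lengths are in mm, angles in rad, forces in N, time in s.
With the tool pointing down it reaches from about 425 to 950 mm from the base axis. Payload 3.5 kg.
Tool frame: the origin (TCP) lies at the very end of the fingers, on their centre line; the grasp point (between the pads) lies 19 mm behind it; z points along the fingers, y is the line along which they close (so a half turn about z gives the same grasp; the last joint's range is limited). The gripper opens to 85 mm and grips with 20 to 120 N. Pads are 22 mm wide; open, the fingers measure 114 mm over their backs; the gripper's body (76 mm by 85 mm) begins 54 mm behind the grasp point. The pads swing forward as they close: fully open they stand 13 mm farther back than shut.
Start: joints at [1.069, 0.286, 1.577, -0, 1.279, -0.15], TCP at [232.56, 633.658, 231.325] pointing down, gripper open.
Joint ranges: [-2.77, 2.77], [-0.9, 2.22], [0.21, 2.48], [-1.53, 4.67], [0.24, 2.81], [-2.84, 2.84]. Speed limits (rad/s): [2.79, 2.79, 3.14, 3.14, 3.14, 3.14].

## Interface

Orientations are given as a unit quaternion [x, y, z, w].
In Python, from cell import r, eyes, spotter gives the robot as it stands.
- The arm moves only by the tool carry_out, never from a script. Its argument "targets" is one flat list of numbers, 7 for each row, row after row: the shift along the tool's x, y, z in m, then the turn, a rotation vector about the tool's x, y, z in rad, then the opening, from 0 (shut) to 1 (fully open). In form: [x, y, z, rx, ry, rz, grip, x, y, z, rx, ry, rz, grip, ...]. A call has 1 to 10 rows; each row shifts and turns the commanded pose from where the row before left it, along the tool's axes as they then stand; what a row does not reach is not made up. A row lasts 1/12 s, in which the tool goes at most 41.7 mm and 7.16 degrees, less where a joint would pass 70% of its speed; a pose out of reach is approached as far as the arm can. A call is refused whole if a number of a shift passes 0.0417 or a number of a turn 0.125, either way. A call with a gripper value outside its range is refused whole. The fingers move at their own pace and stop on an object; "squeeze" is the grip in N (left out, the last holds). Time passes only in rows, so rows that do not move let the fingers close. It gives the time, the measured TCP pose, the force, the opening and the grip force at its end, in the units of the state.
- r.state(): the state, without advancing time (a new reading comes with each control period).
- eyes.read_camera(name): name is "scene" or "top" or "wrist"; returns the picture (384x512x3 uint8, blue, green, red); there is no depth.
- eyes.camera_info(name): a dict with "intrinsics" (3x3 intrinsics, pixels), "xyz" and "orientation" of the camera in the world. Camera axes: x right, y down, z forward; pixel columns grow to the right and rows downward; lengths in mm; the calibration is good to about 2 mm. A picture is of the moment at which its call begins: read the wrist's pose just before it. camera_info takes no time and is no camera call; for the wrist camera it gives the pose at the moment of the call.
- r.job_done(): hands the job in; it is judged then, once.
Trained networks look in the newest picture that a camera, given by its name, has taken for a name from the list of things; names that differ only in an ending like _2 or _b are one class to them, and where a whole thing is asked for, a point or a joint stands for the part that bears it (a point fixed in the world has none). Each returns a list of dicts, best first, with "confidence" (0 to 1); they miss things now and then, are a little off and sometimes report something else, mostly with a low value. They report only what shows in the picture. A call takes as long as a camera call. They do not tell look-alikes from the thing itself.
- spotter.search_frame(camera, target): "location" ([x, y, z] in mm, in world coordinates, good to about 4 mm: the middle of the surface that is visible of it).
- spotter.place_of(camera, target): "location" ([x, y, z] in mm, in world coordinates, good to about 4 mm: a listed point, or the origin of a listed thing).
The state is a dict: "time": time; "joint_pos": joint angles; "joint_vel": joint speeds; "effort": joint torques, N m; "tcp_pos": TCP position; "ee_rot": TCP orientation; "force": force on the tool from outside, world axes, zero at the start; "wrist_torque": the same for the moment, N m; "opening": finger opening in mm; "finger_force": force on a finger pad.
Only numpy, scipy, OpenCV 4.12 (cv2) and the standard library are available. Lean on these libraries where they do the work, as an engineer would, in place of code of your own. Each camera call takes 0.05 s, during which the arm holds its last target. There are 200 camera calls.

## Working session

There is one attempt and no reset: what is moved stays moved. The work goes in short steps, Python scripts to look and compute and a tool call to move; the robot and the scene stay as the last step left them, time stands still between calls to the robot, and variables do not carry over. Pictures are saved under pics/ and viewed, at most 10 in all, crops included, and the job is handed in when it is done.

Besides the shell and the picture viewer there is one more tool, called after "Call:" as name(argument=value, ...) on one line, values as JSON. carry_out: Moves the arm, as the interface text tells. Its arguments: {"type":"object","properties":{"targets":{"type":"array","items":{"type":"number"}},"squeeze":{"type":"number"}},"required":["targets"]}

```bash
ls; mkdir -p pics; python3 - <<'E'
from cell import r, eyes, spotter
import cv2, numpy as np
s=r.state(); print(s['time'],s['tcp_pos'],s['ee_rot'],s['opening'])
ims=[eyes.read_camera(c) for c in ('scene','top')]
for c in ('scene','top'):
    i=eyes.camera_info(c); print(c,i)
    for t in ('ticket_mid','rail','slot_floor','stand'):
        for d in spotter.place_of(c,t): print(c,t,np.round(d['location'],1),round(d['confidence'],2))
cv2.imwrite('pics/a.png',ims[0]);cv2.imwrite('pics/b.png',ims[1])
print(r.state()['time'])
E
```

```text
pics
0.0 [232.23603021 633.07509863 229.88580715] [ 1.74997750e-01  9.84568063e-01 -1.16558349e-03 -3.98440209e-04] 85.30094505021003
scene {'intrinsics': array([[449.90035215,   0.        , 259.78464479],
       [  0.        , 449.90035215, 194.47788293],
       [  0.        ,   0.        ,   1.        ]]), 'xyz': array([-191.05875261, -749.46500018,  702.55592752]), 'orientation': array([ 0.79944848, -0.36798102,  0.20481338, -0.42839652])}
scene ticket_mid [ 567.8 -268.2   65.1] 0.9
scene ticket_mid [ 483.  -406.2   67.1] 0.9
scene ticket_mid [ 407.6 -358.2   67.7] 0.88
scene ticket_mid [ 478.  -276.6   72.3] 0.68
scene ticket_mid [ 389.4 -266.2   66.6] 0.58
scene rail [532.8  79.2  -5.2] 0.95
scene slot_floor [533.9  77.6  31. ] 0.84
scene stand [ 473.4 -283.4   -2.9] 0.66
top {'intrinsics': array([[497.55039728,   0.        , 253.26511224],
       [  0.        , 497.55039728, 188.72613531],
       [  0.        ,   0.        ,   1.        ]]), 'xyz': array([ 272.36835433, -136.48355904, 1456.91709794]), 'orientation': array([-0.69404253,  0.71290782, -0.06971566,  0.07216047])}
top ticket_mid [ 407.2 -354.1   59.2] 0.7
top ticket_mid [ 394.4 -267.    66.8] 0.68
top ticket_mid [ 479.5 -284.1   76.7] 0.57
top ticket_mid [ 486.7 -399.7   65.3] 0.52
top ticket_mid [ 567.8 -269.8   65.2] 0.51
top rail [530.9  79.    1.3] 0.71
top rail [ 473.2 -284.2    3.4] 0.49
top slot_floor [530.4  80.4  22.7] 0.78
top stand [ 477.6 -281.4    3.5] 0.76
top stand [ 478.6 -282.9   47.9] 0.54
0.5
```

View pics/a.png

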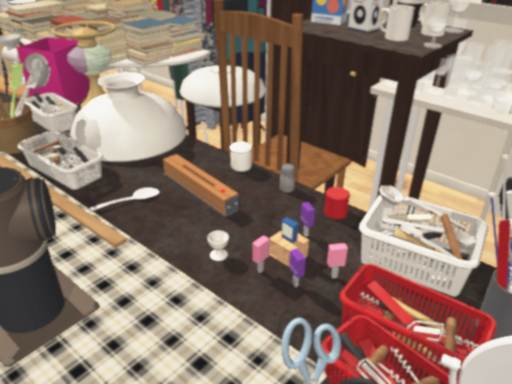

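View pics/b.png

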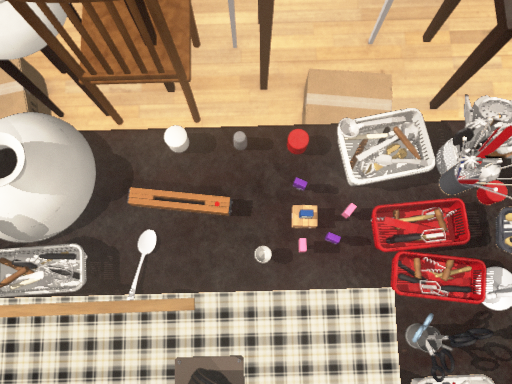

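The blue block is at scene (289,228) and top (306,213), on the stand. Look-alikes, in scene pixels: pink (261,249) and (337,256), purple (307,214) and (297,265). The rail's red dot is at top (217,204), so rail +x points to world +y. Neighbours are about 80 mm away. Next I'll measure yaws and check a crop.

```bash
cat > h.py <<'E'
import numpy as np, cv2
from scipy.spatial.transform import Rotation as R
def ray(info,uv):
    K=info['intrinsics']; d=np.linalg.inv(K)@np.array([uv[0],uv[1],1.]); return R.from_quat(info['orientation']).apply(d)
def atz(info,uv,z):
    d=ray(info,uv); c=np.array(info['xyz']); return c+d*(z-c[2])/d[2]
def tri(i1,p1,i2,p2):
    A=[];b=[]
    for i,p in((i1,p1),(i2,p2)):
        d=ray(i,p);d/=np.linalg.norm(d);M=np.eye(3)-np.outer(d,d);A.append(M);b.append(M@i['xyz'])
    return np.linalg.lstsq(np.vstack(A),np.hstack(b),rcond=None)[0]
def proj(info,p):
    q=R.from_quat(info['orientation']).inv().apply(np.array(p,float)-info['xyz']); q=info['intrinsics']@q; return q[:2]/q[2]
def blob(im,lo,hi,box):
    h=cv2.cvtColor(im,cv2.COLOR_BGR2HSV); m=cv2.inRange(h,np.array(lo),np.array(hi)); k=np.zeros_like(m); x0,y0,x1,y1=box; k[y0:y1,x0:x1]=m[y0:y1,x0:x1]; return k
def cen(m):
    M=cv2.moments(m,True); return np.array([M['m10'],M['m01']])/max(M['m00'],1),M['m00']
E
python3 - <<'E'
from cell import r,eyes
from h import *
a=cv2.imread('pics/a.png');b=cv2.imread('pics/b.png')
ia,ib=eyes.camera_info('scene'),eyes.camera_info('top')
def red(im,box): return blob(im,(0,200,120),(5,255,255),box)|blob(im,(174,190,120),(180,255,255),box)
ra,na=cen(red(a,(200,170,240,215)));rb,nb=cen(red(b,(205,195,229,212)))
print('dot',ra,na,rb,nb,tri(ia,ra,ib,rb),atz(ib,rb,56),atz(ia,ra,56))
ba=blob(a,(95,120,60),(120,255,255),(275,210,305,245));bb=blob(b,(95,120,60),(120,255,255),(290,200,320,222))
print('blue',cen(ba),cen(bb),tri(ia,cen(ba)[0],ib,cen(bb)[0]),atz(ib,cen(bb)[0],100))
# yaws
def rect(m,info,z,n):
    c,_=cv2.findContours(m,cv2.RETR_EXTERNAL,cv2.CHAIN_APPROX_NONE);c=max(c,key=cv2.contourArea)[:,0]
    P=np.float32([atz(info,p,z)[:2] for p in c]);q=cv2.minAreaRect(P);print(n,q,)
rect(bb,ib,100,'blue')
rect(blob(b,(5,80,60),(22,255,255),(110,180,240,220)),ib,50,'rail')
rect(blob(b,(8,50,120),(28,255,255),(285,200,325,235)),ib,50,'stand')
o=np.hstack([cv2.resize(a[200:280,240:350],None,fx=3.6,fy=3.6,interpolation=cv2.INTER_CUBIC),cv2.resize(b[172:252,260:370],None,fx=3.6,fy=3.6,interpolation=cv2.INTER_CUBIC)])
p=cv2.resize(b[180:222,120:240],(792,277),interpolation=cv2.INTER_CUBIC)
cv2.imwrite('pics/c.png',np.vstack([o,p]))
E
```

```text
dot [0. 0.] 0.0 [216.5        203.71428571] 14.0 [270.86423974 -16.25322329 588.62109073] [517.01460992 -29.23708178  56.        ] [1297.59800268 3006.20266936   56.        ]
blue (array([291.70175439, 225.01754386]), 114.0) (array([305.93939394, 212.95454545]), 66.0) [ 481.14355386 -282.46479153   84.62695885] [ 476.8008031  -278.66130017  100.        ]
blue ((478.068115234375, -278.8722229003906), (33.252647399902344, 13.921048164367676), 88.44610595703125)
rail ((533.4083862304688, 66.37788391113281), (320.8641052246094, 113.95209503173828), 88.42110443115234)
stand ((474.7679748535156, -278.064697265625), (74.40373229980469, 66.4729995727539), 87.63212585449219)
```

View pics/c.png

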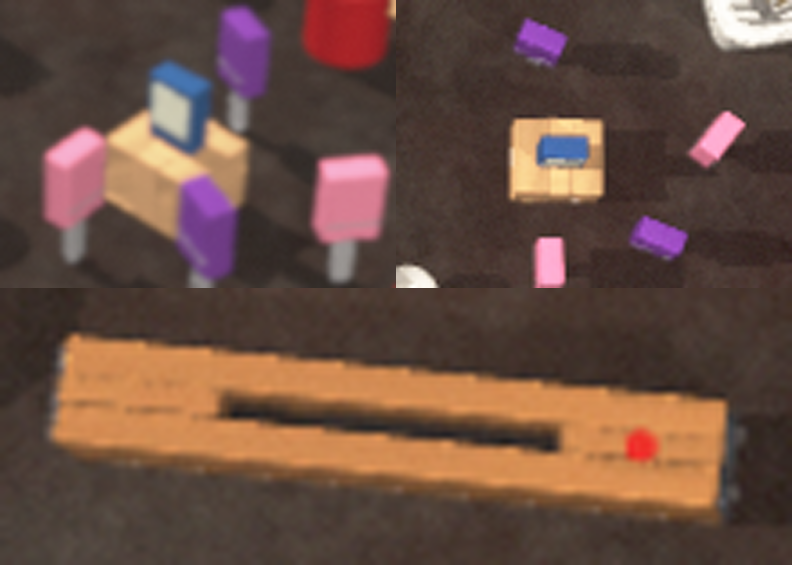

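The crop confirms the blue block standing in the stand, with its long side along about world y. The rail slot and the dot are clear too. I'll move over the rail first and look with the wrist camera.

Call:
carry_out(targets=[-0.0269,-0.0283,-0.0019,0,0,0,1,-0.0269,-0.0283,-0.0019,0,0,0,1,-0.0269,-0.0283,-0.0019,0,0,0,1,-0.0269,-0.0283,-0.0019,0,0,0,1,-0.0269,-0.0283,-0.0019,0,0,0,1,-0.0269,-0.0283,-0.0019,0,0,0,1,-0.0269,-0.0283,-0.0019,0,0,0,1,-0.0269,-0.0283,-0.0019,0,0,0,1,-0.0269,-0.0283,-0.0019,0,0,0,1,-0.0269,-0.0283,-0.0019,0,0,0,1], squeeze=40)

```text
time: 1.33
tcp_pos: [387.9, 273.6, 250.8]
ee_rot: [0.175, 0.985, 0.0, 0.0]
force: [0.8, 0.6, -0.0]
opening: 85.5
finger_force: 0.0
```

Call:
carry_out(targets=[-0.0269,-0.0283,-0.0019,0,0,0,1,-0.0269,-0.0283,-0.0019,0,0,0,1,-0.0269,-0.0283,-0.0019,0,0,0,1,-0.0269,-0.0283,-0.0019,0,0,0,1,-0.0269,-0.0283,-0.0019,0,0,0,1,-0.0269,-0.0283,-0.0019,0,0,-0.11,1,0,0,0,0,0,-0.11,1,0,0,0,0,0,0,1])

```text
time: 2.0
tcp_pos: [481.1, 58.6, 262.0]
ee_rot: [0.068, 0.998, 0.0, 0.0]
force: [-0.6, 0.0, 0.2]
opening: 85.2
finger_force: 0.0
```

```bash
cat >> h.py <<'E'
def delta(s,p,yaw=None):
    """shift in tool axes (m) from measured pose to world p (mm); rz to bring tool y to yaw(deg)"""
    T=R.from_quat(s['ee_rot']); d=T.inv().apply(np.array(p)-s['tcp_pos'])/1000
    y=T.apply([0,1,0]); c=np.degrees(np.arctan2(y[1],y[0])); z=T.apply([0,0,1])
    return np.round(d,4), round(c,2), None if yaw is None else round(-np.radians(yaw-c),4), np.round(z,4)
E
python3 - <<'E'
from cell import r,eyes,spotter
from h import *
s=r.state(); i=eyes.camera_info('wrist'); w=eyes.read_camera('wrist'); cv2.imwrite('pics/w1.png',w)
np.save('w1.npy',i,allow_pickle=True)
print(s['time'],s['tcp_pos'],s['force'],i, R.from_quat(i['orientation']).as_matrix()[:,2])
print(delta(s,(478,-281,200),88.5))
for t in ('rail','slot_floor'):
    for d in spotter.place_of('wrist',t): print(t,d)
print([proj(i,p) for p in ((517,-29,56),(532,79,56))])
E
```

```text
2.0 [481.14178534  58.57396042 262.04357025] [-0.58116468  0.01012891  0.17381197] {'intrinsics': array([[279.89296538,   0.        , 255.67012231],
       [  0.        , 279.89296538, 188.83059331],
       [  0.        ,   0.        ,   1.        ]]), 'xyz': array([417.20361998,  67.49264392, 405.05735802]), 'orientation': array([0.74677529, 0.65192505, 0.08656744, 0.09912863])} [ 0.25854172 -0.03518267 -0.96535919]
(array([-0.0426, -0.3369,  0.062 ]), np.float64(82.26), np.float64(-0.1089), array([ 5.e-04,  1.e-04, -1.e+00]))
rail {'location': [534.1, 80.4, -1.5], 'confidence': 0.88}
slot_floor {'location': [534.9, 75.2, 25.1], 'confidence': 0.74}
[array([192.87329414, 201.79165729]), array([276.21585605, 201.99650986])]
```

View pics/w1.png

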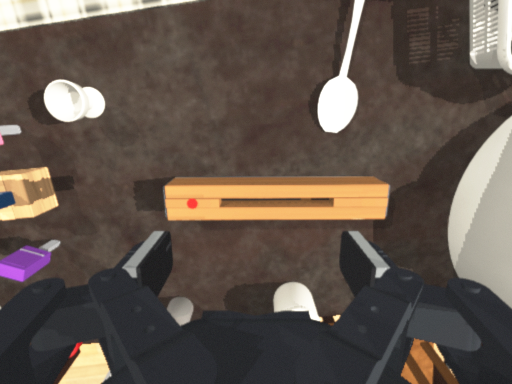

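The wrist view shows the rail level in the picture: dot (192,203), slot from (220,202) to (333,202). Now to the block.

Call:
carry_out(targets=[-0.0005,-0.0374,0.0024,0,0,0,1,-0.0005,-0.0374,0.0024,0,0,0,1,-0.0005,-0.0374,0.0024,0,0,0,1,-0.0005,-0.0374,0.0024,0,0,0,1,-0.0005,-0.0374,0.0024,0,0,0,1,-0.0005,-0.0374,0.0024,0,0,0,1,-0.0005,-0.0374,0.0024,0,0,0,1,-0.0005,-0.0374,0.0024,0,0,0,1,-0.0005,-0.0374,0.0024,0,0,-0.1,1,0,0,0,0,0,0,1])

```text
time: 2.98
tcp_pos: [439.8, -277.4, 239.7]
ee_rot: [0.017, 1.0, -0.001, -0.0]
force: [-0.2, 0.4, 0.5]
opening: 85.9
finger_force: 0.0
```

```bash
python3 - <<'E'
from cell import r,eyes,spotter
from h import *
i1=np.load('w1.npy',allow_pickle=True).item(); w=cv2.imread('pics/w1.png')
h=cv2.cvtColor(w,cv2.COLOR_BGR2HSV)
red=blob(w,(0,220,120),(4,255,255),(180,190,205,215))|blob(w,(174,200,120),(180,255,255),(180,190,205,215))
c,n=cen(red); dot=atz(i1,c,56); print('dot',c,n,dot)
# rail top face mask
g=h[...,2].astype(int)
dk=((g<140)*255).astype(np.uint8); k=np.zeros_like(dk); k[193:212,205:350]=dk[193:212,205:350]
ys,xs=np.where(k>0); print('slot px',xs.min(),xs.max(),ys.min(),ys.max(),len(xs))
c2,_=cen(k); print(c2)
print('col profile row 202', g[202,210:230],g[202,325:345])
for x in (185,300,370): print(x,g[172:228,x])
s=r.state(); i=eyes.camera_info('wrist'); im=eyes.read_camera('wrist'); cv2.imwrite('pics/w2.png',im); np.save('w2.npy',i,allow_pickle=True)
print(s['time'],s['tcp_pos'],delta(s,(478,-281,200),88.5))
for t in ('ticket_mid','stand'):
    for d in spotter.place_of('wrist',t): print(t,d)
print(proj(i,(478,-281,100)),proj(i,(478,-281,50)))
E
```

```text
dot [0. 0.] 0.0 [ 261.2137113  -193.16036853   56.        ]
slot px 221 332 198 205 533
[278.30769231 200.55909944]
col profile row 202 [250 249 249 249 249 249 250 250 248 225 205 162 134 129 129 128 128 129
 130 129] [130 129 130 129 119 127 123 126 173 242 249 249 249 249 249 249 249 249
 249 249]
185 [ 82  82  80  81  82 128 148 151 151 154 153 148 161 214 244 250 251 251
 251 251 251 251 249 247 245 240 219 237 248 249 249 249 249 249 248 245
 247 251 251 251 252 251 251 251 248 245 243 226 155  90  82  80  79  78
  78  81]
300 [ 91  88  85  86 119 143 147 148 153 147 147 154 168 229 246 248 248 249
 249 248 247 248 248 249 248 220 130  87 115 131 141 145 148 151 166 229
 246 247 248 248 249 248 247 248 248 249 245 188 101  76  77  77  75  78
  81  81]
370 [ 95  89  89  89 129 153 153 155 154 152 155 163 208 238 246 247 248 248
 248 248 248 250 250 249 243 223 240 248 249 249 249 249 249 249 244 242
 245 247 248 248 248 248 249 249 250 248 221 135  86  80  80  76  76  77
  75  76]
2.9833 [ 439.76977615 -277.43318894  239.7451798 ] (array([-0.0384, -0.0022,  0.0397]), np.float64(88.04), np.float64(-0.008), array([-7.0e-04, -2.2e-03, -1.0e+00]))
ticket_mid {'location': [565.6, -270.3, 66.7], 'confidence': 0.94}
ticket_mid {'location': [478.4, -280.7, 72.6], 'confidence': 0.86}
ticket_mid {'location': [405.9, -350.4, 60.0], 'confidence': 0.81}
ticket_mid {'location': [393.5, -268.4, 64.1], 'confidence': 0.76}
ticket_mid {'location': [485.8, -402.8, 63.7], 'confidence': 0.73}
ticket_mid {'location': [480.3, -282.0, 44.3], 'confidence': 0.55}
stand {'location': [475.6, -280.4, -2.0], 'confidence': 0.79}
[253.80669829 212.79888555] [254.15879597 199.02589741]
```

View pics/w2.png

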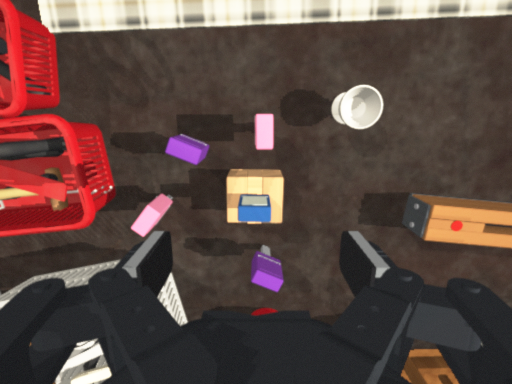

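```bash
python3 - <<'E'
from cell import r,eyes
from h import *
i1=np.load('w1.npy',allow_pickle=True).item(); i2=np.load('w2.npy',allow_pickle=True).item(); ib=eyes.camera_info('top'); ia=eyes.camera_info('scene')
# rail: edges at z=56
P=lambda u,v,z=56: atz(i1,(u,v),z)[:2]
for (u1,v1,u2,v2,n) in ((185,184.7,370,183.9,'far'),(185,219.9,370,218.6,'near')):
    a,b=P(u1,v1),P(u2,v2); print(n,a,b,np.degrees(np.arctan2(*(b-a)[::-1])))
print('slot ends',P(221,202),P(333,202),'slot edges@300',P(300,197.5),P(300,206.6),'rail edges@300',P(300,184.8),P(300,219.0))
print('dot',P(192,203.3))
# blue top
w=cv2.imread('pics/w2.png'); b=cv2.imread('pics/b.png')
m=blob(w,(95,150,60),(125,255,255),(230,200,280,230)); print(cen(m))
c,_=cv2.findContours(m,0,1);c=max(c,key=cv2.contourArea)[:,0]; print(cv2.boundingRect(c))
print(cv2.minAreaRect(np.float32([atz(i2,p,100)[:2] for p in c])))
h=cv2.cvtColor(w,cv2.COLOR_BGR2HSV); print(h[192:228,255].tolist()); print(h[214,232:280,0].tolist())
# stand rect in wrist view top z=50
E
```

```text
far [492.95578038 -34.58521334] [524.02776384 201.31295715] 82.49632331549118
near [540.45157243 -44.27234519] [571.86186611 199.91434981] 82.67016298918821
slot ends [522.25003964   7.41108764] [542.03672783 152.62247318] slot edges@300 [530.07754089 110.41494168] [542.52797193 109.23975171] rail edges@300 [513.06604356 112.02064843] [559.85620606 107.60414833]
dot [518.88318441 -30.53376361]
(array([253.92677346, 212.92906178]), 437.0)
(239, 204, 31, 17)
((477.4044494628906, -280.6663513183594), (32.32783126831055, 18.108383178710938), 87.13710021972656)
[[26, 76, 255], [21, 102, 249], [11, 76, 168], [110, 45, 120], [44, 17, 163], [31, 28, 191], [34, 29, 193], [31, 29, 192], [31, 29, 192], [31, 31, 190], [30, 29, 191], [34, 27, 199], [39, 16, 223], [94, 21, 171], [107, 139, 162], [107, 171, 191], [107, 168, 206], [106, 173, 208], [106, 171, 207], [107, 169, 207], [106, 173, 205], [107, 170, 203], [107, 170, 204], [106, 171, 204], [106, 169, 204], [106, 171, 204], [106, 170, 206], [106, 171, 206], [107, 148, 202], [140, 17, 179], [18, 88, 245], [15, 119, 205], [14, 98, 96], [9, 78, 65], [14, 77, 66], [9, 82, 62]]
[22, 23, 23, 22, 22, 15, 116, 107, 106, 106, 106, 106, 106, 106, 107, 106, 106, 106, 106, 106, 106, 106, 107, 107, 107, 107, 106, 107, 107, 107, 107, 107, 106, 106, 106, 106, 106, 107, 111, 14, 20, 21, 20, 21, 21, 21, 21, 20]
```

Rail centre (532.4, 80) with x axis at 82.6°, slot top at 56. Block centre (477.8, -280.3), yaw about 88°. The two views agree within 2 mm. Descending to grip across the 36 mm side.

Call:
carry_out(targets=[-0.0095,-0.0004,0.02,0,0,0,1,-0.0095,-0.0004,0.02,0,0,0,1,-0.0095,-0.0004,0.02,0,0,0,1,-0.0095,-0.0004,0.02,0,0,0,1,0,0,0.02,0,0,0,1,0,0,0.02,0,0,0,1,0,0,0.02,0,0,0,1,0,0,0.015,0,0,0,1,0,0,0.012,0,0,0,1,0,0,0.0067,0,0,0,1])

```text
time: 3.97
tcp_pos: [478.2, -274.1, 65.0]
ee_rot: [0.015, 1.0, 0.001, -0.001]
force: [-0.6, 0.3, 0.1]
opening: 85.5
finger_force: 0.0
```

```bash
python3 - <<'E'
from cell import r,eyes
from h import *
s=r.state(); print(s['time'],s['tcp_pos'],s['force'],delta(s,(477.8,-280.3,66),88))
ia=eyes.camera_info('scene');i2=np.load('w2.npy',allow_pickle=True).item(); ib=eyes.camera_info('top')
print(tri(i2,(254.3,213.2),ib,(305.9,212.9)))
i=eyes.camera_info('wrist'); im=eyes.read_camera('wrist'); cv2.imwrite('pics/w3.png',im)
m=blob(im,(95,150,60),(125,255,255),(180,150,330,330)); c,_=cv2.findContours(m,0,1);c=max(c,key=cv2.contourArea)[:,0]
print(cen(m),cv2.minAreaRect(np.float32([atz(i,p,100)[:2] for p in c])),proj(i,(477.8,-280.3,100)))
E
```

```text
3.9667 [ 478.23518224 -274.06318136   65.00031796] [-0.6294526   0.33840562  0.12064944] (array([ 0.0002, -0.0062, -0.001 ]), np.float64(88.23), np.float64(0.0041), array([-0.0016,  0.0016, -1.    ]))
[ 476.99518595 -279.36187883  102.71942844]
(array([239.76304024, 263.32160954]), 3355.0) ((472.0244445800781, -280.9285583496094), (34.66636276245117, 30.184038162231445), 88.15750122070312) [241.12891078 267.07638433]
```

View pics/w3.png

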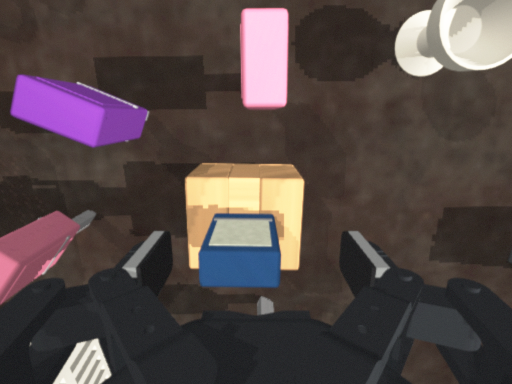

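The block's top is centred at (240,266), and the pads are symmetric about column 256. So I shift about 6.5 mm along tool -y and close.

Call:
carry_out(targets=[0,-0.0033,0,0,0,0,1,0,-0.0033,-0.001,0,0,0,1,0,0,0,0,0,0,1,0,0,0,0,0,0,0,0,0,0,0,0,0,0,0,0,0,0,0,0,0,0,0,0,0,0,0,0,0,0,0,0,0,0,0,0,0,0,0,0,0,0,0,0,0,0,0,0,0], squeeze=40)

```text
time: 4.85
tcp_pos: [478.3, -283.3, 67.8]
ee_rot: [0.016, 1.0, -0.0, 0.0]
force: [0.5, 1.0, 1.6]
opening: 35.6
finger_force: 40.7
```

Call:
carry_out(targets=[0,0,-0.01,0,0,0,0,0,0,-0.02,0,0,0,0,0,0,-0.02,0,0,0,0,0,0,-0.025,0,0,0,0,0,0,-0.025,0,0,0,0])

```text
time: 5.27
tcp_pos: [477.5, -282.5, 168.0]
ee_rot: [0.016, 1.0, 0.001, -0.001]
force: [0.5, 0.3, -1.0]
opening: 35.4
finger_force: 40.3
```

Call:
carry_out(targets=[-0.0036,0.0305,0,0,0,0,0,-0.0036,0.0305,0,0,0,0,0,-0.0036,0.0305,0,0,0,0,0,-0.0036,0.0305,0,0,0,0,0,-0.0036,0.0305,0,0,0,0,0,-0.0036,0.0305,0,0,0,0,0,-0.0036,0.0305,0,0,0,0,0,-0.0036,0.0305,0,0,0,0,0,-0.0036,0.0305,0,0,0,0,0,-0.0036,0.0305,0,0,0,0.096,0])

```text
time: 6.1
tcp_pos: [523.7, 22.2, 167.6]
ee_rot: [0.065, 0.998, 0.0, -0.0]
force: [0.8, -1.1, -1.0]
opening: 35.6
finger_force: 40.5
```

Call:
carry_out(targets=[0,0,0,0,0,0,0,0,0,0,0,0,0,0])

```text
time: 6.27
tcp_pos: [523.7, 21.9, 167.5]
ee_rot: [0.062, 0.998, -0.0, -0.0]
force: [0.7, -0.2, -0.8]
opening: 35.5
finger_force: 40.6
```

```bash
python3 - <<'E'
from cell import r,eyes
from h import *
ss=[]
i=eyes.camera_info('wrist')
for k in range(4):
    im=eyes.read_camera('wrist'); s=r.state(); ss.append(np.r_[s['tcp_pos'],s['force']])
cv2.imwrite('pics/w4.png',im)
print(s['time'],np.array(ss).round(1),s['opening'],s['finger_force'],delta(s,(524.9,22.5,130),82.6))
E
```

```text
6.4667 [[ 5.237e+02  2.090e+01  1.674e+02  1.000e-01 -9.000e-01 -3.000e-01]
 [ 5.238e+02  2.020e+01  1.674e+02 -6.000e-01  1.000e-01 -7.000e-01]
 [ 5.239e+02  1.980e+01  1.674e+02 -2.000e-01  2.000e-01 -1.500e+00]
 [ 5.239e+02  1.960e+01  1.674e+02  4.000e-01 -4.000e-01 -1.200e+00]] 35.58349287861847 40.642579793930054 (array([-0.0006,  0.003 ,  0.0374]), np.float64(82.57), np.float64(-0.0004), array([-3.e-04, -2.e-04, -1.e+00]))
```

View pics/w4.png

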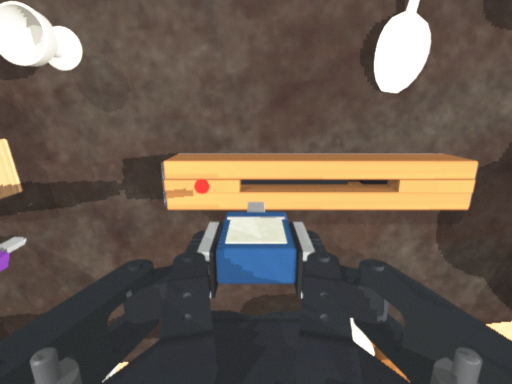

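The block is held upright with its blade showing at (257,207), ahead of the slot's start at column 240. I'll lower the tip to just above the slot and compare.

Call:
carry_out(targets=[-0.0003,0.001,0.015,0,0,0,0,0,0.001,0.015,0,0,0,0,0,0,0.014,0,0,0,0,0,0,0,0,0,0,0,0,0,0,0,0,0,0])

```text
time: 6.88
tcp_pos: [523.9, 21.6, 122.7]
ee_rot: [0.065, 0.998, 0.0, -0.001]
force: [-0.5, 0.9, -1.3]
opening: 35.3
finger_force: 40.6
```

```bash
python3 - <<'E'
from cell import r,eyes
from h import *
i=eyes.camera_info('wrist'); im=eyes.read_camera('wrist'); s=r.state()
print(s['time'],s['tcp_pos'],s['force'],delta(s,(524.9,22.5,130),82.6))
o=cv2.resize(im[130:300,180:380],(800,680),interpolation=cv2.INTER_CUBIC)[:590]
cv2.imwrite('pics/w5.png',o); np.save('w5.npy',i,allow_pickle=True); cv2.imwrite('pics/w5f.png',im)
E
```

```text
6.9333 [524.76391555  21.6960294  123.75201306] [-0.92951513 -0.49751029 -0.97203439] (array([-0.    ,  0.0008, -0.0062]), np.float64(82.56), np.float64(-0.0007), array([ 0.e+00, -1.e-04, -1.e+00]))
```

View pics/w5.png

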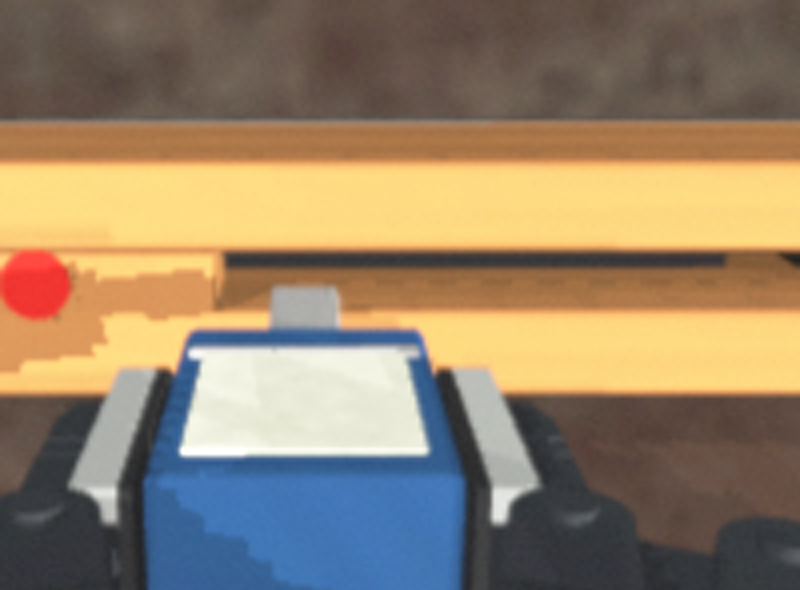

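```bash
python3 - <<'E'
from h import *
i=np.load('w5.npy',allow_pickle=True).item(); im=cv2.imread('pics/w5f.png')
# slot edges by this picture at z=56 (u=300)
for v in (130+252/4,130+308/4,130+161/4,130+394/4): print('edge',v,atz(i,(290,v),56))
for z in (62,66,70): print('tip front face',z,atz(i,(256,201.8),z), 'slot end', atz(i,(235.5,203),56))
E
```

```text
edge 193.0 [522.79087175  48.98355111  56.        ]
edge 207.0 [534.23533839  47.84963716  56.        ]
edge 170.25 [504.83521799  50.76259131  56.        ]
edge 228.5 [552.43037913  46.04687858  56.        ]
tip front face 62 [524.58254157  22.01704135  62.        ] slot end [525.35719156   5.6510992   56.        ]
tip front face 66 [523.32196449  22.17794114  66.        ] slot end [525.35719156   5.6510992   56.        ]
tip front face 70 [522.06138741  22.33884094  70.        ] slot end [525.35719156   5.6510992   56.        ]
```

The tip is centred on the slot within about 0.5 mm, at rail x of about -59. Lowering it.

Call:
carry_out(targets=[0,0,0.01,0,0,0,0,0,0,0.01,0,0,0,0,0,0,0.01,0,0,0,0,0,0,0.003,0,0,0,0,0,0,0,0,0,0,0])

```text
time: 7.35
tcp_pos: [523.2, 22.8, 88.4]
ee_rot: [0.064, 0.998, 0.0, -0.002]
force: [0.1, -0.5, -1.0]
opening: 35.4
finger_force: 42.0
```

Call:
carry_out(targets=[0,0,0.0015,0,0,0,0,0,0,0.0015,0,0,0,0,0,0,0,0,0,0,0])

```text
time: 7.6
tcp_pos: [524.6, 22.6, 87.4]
ee_rot: [0.064, 0.998, -0.0, 0.0]
force: [0.6, -0.3, -1.7]
opening: 35.8
finger_force: 42.0
```

Call:
carry_out(targets=[0,0,0.0015,0,0,0,0,0,0,0.0015,0,0,0,0,0,0,0,0,0,0,0])

```text
time: 7.85
tcp_pos: [524.5, 22.5, 84.2]
ee_rot: [0.064, 0.998, 0.0, -0.0]
force: [-0.4, -0.2, -0.1]
opening: 35.1
finger_force: 42.0
```

Possibly just at contact, so I'll continue in 1 mm steps.

Call:
carry_out(targets=[0,0,0.001,0,0,0,0,0,0,0.0005,0,0,0,0,0,0,0,0,0,0,0])

```text
time: 8.1
tcp_pos: [524.9, 22.4, 83.3]
ee_rot: [0.064, 0.998, -0.0, 0.0]
force: [-1.0, 0.2, 0.9]
opening: 35.2
finger_force: 42.2
```

Call:
carry_out(targets=[0,0,0.001,0,0,0,0,0,0,0.0005,0,0,0,0,0,0,0,0,0,0,0])

```text
time: 8.35
tcp_pos: [524.9, 22.4, 81.7]
ee_rot: [0.064, 0.998, -0.0, 0.0]
force: [0.4, -0.9, 2.2]
opening: 35.4
finger_force: 42.3
```

Call:
carry_out(targets=[0,0,0.001,0,0,0,0,0,0,0.001,0,0,0,0,0,0,0,0,0,0,0,0,0,0,0,0,0,0])

```text
time: 8.68
tcp_pos: [524.9, 22.4, 79.7]
ee_rot: [0.064, 0.998, -0.0, 0.0]
force: [-0.9, -0.8, 3.5]
opening: 34.9
finger_force: 42.6
```

```bash
cat > f.py <<'E'
from cell import r,eyes
from h import *
a=[]
for k in range(5):
    eyes.read_camera('wrist'); s=r.state(); a.append(np.r_[s['tcp_pos'],s['force']])
m=np.mean(a,0); e=np.array([.1288,.9917]); d=m[:2]-[532.4,80]
print(s['time'],m.round(2),'rail x',round(d@e,1),'y',round(d@[-e[1],e[0]],1),delta(s,s['tcp_pos'],82.6)[1:])
E
python3 f.py
```

```text
8.9333 [524.84  22.37  79.65  -0.7   -1.22   3.58] rail x -58.1 y 0.1 (np.float64(82.63), np.float64(0.0005), array([ 5.e-04, -3.e-04, -1.e+00]))
```

Pressing about 4.6 N at rail x = -58. Now sliding.

Call:
carry_out(targets=[0,0.0025,0,0,0,0,0,0,0.0025,0,0,0,0,0,0,0.0025,0,0,0,0,0,0,0.0025,0,0,0,0,0,0,0.0025,0,0,0,0,0,0,0.0025,0,0,0,0,0,0,0.0025,0,0,0,0,0,0,0.0025,0,0,0,0,0,0,0.0025,0,0,0,0,0,0,0.0025,0,0,0,0,0])

```text
time: 9.77
tcp_pos: [527.8, 47.5, 79.4]
ee_rot: [0.064, 0.998, -0.0, 0.0]
force: [-0.5, -4.2, 3.6]
opening: 35.1
finger_force: 42.6
```

```bash
python3 f.py
```

```text
10.0167 [ 5.2786e+02  4.7870e+01  7.9440e+01 -2.4000e-01 -1.5500e+00  4.2200e+00] rail x -32.4 y 0.4 (np.float64(82.6), np.float64(-0.0), array([ 2.0e-04,  1.2e-03, -1.0e+00]))
```

Call:
carry_out(targets=[0,0.002,0,0,0,0,0,0,0.002,0,0,0,0,0,0,0.002,0,0,0,0,0,0,0.002,0,0,0,0,0,0,0.002,0,0,0,0,0,0,0.002,0,0,0,0,0,0,0.002,0,0,0,0,0,0,0.002,0,0,0,0,0])

```text
time: 10.68
tcp_pos: [529.9, 63.3, 79.4]
ee_rot: [0.064, 0.998, -0.0, -0.0]
force: [-0.3, -3.0, 4.5]
opening: 35.2
finger_force: 42.6
```

Call:
carry_out(targets=[0,0.002,0,0,0,0,0,0,0.002,0,0,0,0,0])

```text
time: 10.85
tcp_pos: [530.4, 67.4, 79.4]
ee_rot: [0.064, 0.998, -0.0, -0.0]
force: [0.1, -3.0, 4.5]
opening: 35.4
finger_force: 42.6
```

Call:
carry_out(targets=[0,0.002,0,0,0,0,0,0,0.0015,0,0,0,0,0])

```text
time: 11.02
tcp_pos: [530.8, 70.8, 79.4]
ee_rot: [0.064, 0.998, -0.0, -0.0]
force: [-1.0, -2.4, 3.9]
opening: 35.2
finger_force: 42.6
```

Call:
carry_out(targets=[0,0.0015,0,0,0,0,0,0,0.0015,0,0,0,0,0])

```text
time: 11.18
tcp_pos: [531.2, 73.7, 79.4]
ee_rot: [0.064, 0.998, -0.0, -0.0]
force: [-0.5, -2.7, 3.5]
opening: 35.9
finger_force: 42.6
```

Call:
carry_out(targets=[0,0.0015,0,0,0,0,0,0,0.0015,0,0,0,0,0])

```text
time: 11.35
tcp_pos: [531.6, 76.7, 79.4]
ee_rot: [0.064, 0.998, -0.0, -0.0]
force: [-0.5, -2.6, 5.0]
opening: 35.4
finger_force: 42.6
```

Call:
carry_out(targets=[0,0.0015,0,0,0,0,0,0,0.0015,0,0,0,0,0])

```text
time: 11.52
tcp_pos: [532.0, 79.7, 79.4]
ee_rot: [0.064, 0.998, -0.0, 0.0]
force: [-1.0, -2.8, 4.8]
opening: 35.4
finger_force: 42.7
```

Call:
carry_out(targets=[0,0.0015,0,0,0,0,0,0,0.0015,0,0,0,0,0])

```text
time: 11.68
tcp_pos: [532.4, 82.6, 79.4]
ee_rot: [0.064, 0.998, -0.0, 0.0]
force: [-0.4, -4.0, 4.6]
opening: 35.5
finger_force: 42.7
```

Call:
carry_out(targets=[0,0.0015,0,0,0,0,0,0,0.0015,0,0,0,0,0])

```text
time: 11.85
tcp_pos: [532.7, 85.6, 79.4]
ee_rot: [0.064, 0.998, -0.0, -0.0]
force: [-1.0, -4.0, 4.4]
opening: 35.6
finger_force: 42.7
```

Call:
carry_out(targets=[0,0.0015,0,0,0,0,0,0,0.0015,0,0,0,0,0])

```text
time: 12.02
tcp_pos: [533.1, 88.6, 79.4]
ee_rot: [0.064, 0.998, -0.0, -0.0]
force: [-0.9, -3.6, 4.1]
opening: 35.1
finger_force: 42.7
```

Call:
carry_out(targets=[0,0.0015,0,0,0,0,0,0,0.0015,0,0,0,0,0])

```text
time: 12.18
tcp_pos: [533.5, 91.6, 79.4]
ee_rot: [0.064, 0.998, -0.0, -0.0]
force: [-0.2, -4.0, 3.7]
opening: 35.3
finger_force: 42.7
```

Call:
carry_out(targets=[0,0.0015,0,0,0,0,0,0,0.0015,0,0,0,0,0])

```text
time: 12.35
tcp_pos: [533.9, 94.5, 79.4]
ee_rot: [0.064, 0.998, -0.0, -0.0]
force: [-0.3, -3.7, 4.0]
opening: 35.5
finger_force: 42.7
```

Call:
carry_out(targets=[0,0.0015,0,0,0,0,0,0,0.0015,0,0,0,0,0])

```text
time: 12.52
tcp_pos: [534.3, 97.5, 79.4]
ee_rot: [0.064, 0.998, -0.0, -0.0]
force: [-1.4, -3.3, 4.2]
opening: 35.5
finger_force: 42.7
```

Call:
carry_out(targets=[0,0.0015,0,0,0,0,0,0,0.0015,0,0,0,0,0])

```text
time: 12.68
tcp_pos: [534.7, 100.5, 79.4]
ee_rot: [0.064, 0.998, 0.0, 0.0]
force: [0.2, -3.2, 4.4]
opening: 35.7
finger_force: 42.7
```

Call:
carry_out(targets=[0,0.0015,0,0,0,0,0,0,0.0015,0,0,0,0,0])

```text
time: 12.85
tcp_pos: [535.1, 103.5, 79.4]
ee_rot: [0.064, 0.998, -0.0, -0.0]
force: [0.3, -3.7, 3.9]
opening: 35.5
finger_force: 42.7
```

Call:
carry_out(targets=[0,0.0015,0,0,0,0,0,0,0.0015,0,0,0,0,0])

```text
time: 13.02
tcp_pos: [535.4, 106.5, 79.4]
ee_rot: [0.064, 0.998, 0.0, -0.0]
force: [-0.5, -3.8, 5.0]
opening: 35.4
finger_force: 42.7
```

Call:
carry_out(targets=[0,0.0015,0,0,0,0,0,0,0.0015,0,0,0,0,0])

```text
time: 13.18
tcp_pos: [535.8, 109.4, 79.4]
ee_rot: [0.064, 0.998, -0.0, -0.0]
force: [-0.3, -3.4, 3.8]
opening: 35.5
finger_force: 42.7
```

Call:
carry_out(targets=[0,0.0015,0,0,0,0,0,0,0.0015,0,0,0,0,0])

```text
time: 13.35
tcp_pos: [536.2, 112.4, 79.4]
ee_rot: [0.064, 0.998, -0.0, -0.0]
force: [-0.4, -3.0, 5.1]
opening: 35.2
finger_force: 42.7
```

Call:
carry_out(targets=[0,0.0015,0,0,0,0,0,0,0.0015,0,0,0,0,0])

```text
time: 13.52
tcp_pos: [536.6, 115.4, 79.4]
ee_rot: [0.064, 0.998, 0.0, -0.0]
force: [-0.6, -3.8, 4.9]
opening: 35.6
finger_force: 42.7
```

Call:
carry_out(targets=[0,0.0015,0,0,0,0,0,0,0.0015,0,0,0,0,0])

```text
time: 13.68
tcp_pos: [536.9, 118.3, 79.4]
ee_rot: [0.064, 0.998, -0.0, -0.0]
force: [-0.7, -3.3, 3.0]
opening: 35.4
finger_force: 42.6
```

Rail x is about +38.5, still on the track.

Call:
carry_out(targets=[0,0.0015,0,0,0,0,0,0,0.0015,0,0,0,0,0])

```text
time: 13.85
tcp_pos: [536.6, 122.1, 78.5]
ee_rot: [0.065, 0.998, 0.001, -0.001]
force: [-0.9, 0.4, -0.8]
opening: 35.7
finger_force: 42.0
```

Call:
carry_out(targets=[0,0.0015,0,0,0,0,0,0,0.001,0,0,0,0,0])

```text
time: 14.02
tcp_pos: [536.7, 124.4, 78.3]
ee_rot: [0.064, 0.998, 0.001, -0.001]
force: [-0.6, 1.2, -1.4]
opening: 35.3
finger_force: 42.0
```

It has dropped: the vertical load is gone between y = 118 and 122. I stop sliding and lower gently.

Call:
carry_out(targets=[0,0,0.001,0,0,0,0,0,0,0.001,0,0,0,0,0,0,0,0,0,0,0])

```text
time: 14.27
tcp_pos: [537.2, 123.8, 76.8]
ee_rot: [0.064, 0.998, 0.0, -0.001]
force: [0.4, -0.2, -1.4]
opening: 35.8
finger_force: 42.0
```

Call:
carry_out(targets=[0,0,0.001,0,0,0,0,0,0,0.0005,0,0,0,0,0,0,0,0,0,0,0])

```text
time: 14.52
tcp_pos: [537.6, 123.6, 75.7]
ee_rot: [0.064, 0.998, 0.0, -0.0]
force: [0.6, 0.4, -1.2]
opening: 35.4
finger_force: 42.0
```

Call:
carry_out(targets=[0,0,0.0005,0,0,0,0,0,0,0.0005,0,0,0,0,0,0,0,0,0,0,0])

```text
time: 14.77
tcp_pos: [537.6, 123.6, 74.8]
ee_rot: [0.064, 0.998, -0.0, -0.0]
force: [-0.5, 0.6, -1.4]
opening: 35.4
finger_force: 42.0
```

Call:
carry_out(targets=[0,0,0.0005,0,0,0,0,0,0,0.0005,0,0,0,0,0,0,0,0,0,0,0])

```text
time: 15.02
tcp_pos: [537.6, 123.7, 73.8]
ee_rot: [0.064, 0.998, -0.0, -0.0]
force: [-0.4, -0.4, -0.6]
opening: 35.3
finger_force: 42.0
```

Call:
carry_out(targets=[0,0,0.0005,0,0,0,0,0,0,0,0,0,0,0,0,0,0,0,0,0,0])

```text
time: 15.27
tcp_pos: [537.7, 123.7, 73.8]
ee_rot: [0.064, 0.998, -0.0, -0.0]
force: [-1.4, -0.7, 1.7]
opening: 35.6
finger_force: 42.3
```

Call:
carry_out(targets=[0,0,0.0005,0,0,0,0,0,0,0,0,0,0,0,0,0,0,0,0,0,0])

```text
time: 15.52
tcp_pos: [537.7, 123.7, 73.7]
ee_rot: [0.064, 0.998, -0.0, -0.0]
force: [-2.8, -0.2, 5.1]
opening: 35.2
finger_force: 42.9
```

There is rigid contact about 10 mm below first floor contact, so the shoulder is flush. Releasing and retreating straight up after easing off.

Call:
carry_out(targets=[0,0,-0.0006,0,0,0,0,0,0,0,0,0,0,0.3,0,0,0,0,0,0,0.7,0,0,0,0,0,0,1,0,0,0,0,0,0,1,0,0,0,0,0,0,1,0,0,0,0,0,0,1,0,0,0,0,0,0,1])

```text
time: 16.18
tcp_pos: [537.7, 123.7, 73.4]
ee_rot: [0.064, 0.998, 0.0, 0.0]
force: [-1.5, 0.1, 0.2]
opening: 85.4
finger_force: 0.0
```

Call:
carry_out(targets=[0,0,-0.01,0,0,0,1,0,0,-0.02,0,0,0,1,0,0,-0.025,0,0,0,1,0,0,-0.025,0,0,0,1,0,0,-0.025,0,0,0,1,0,0,0,0,0,0,1])

```text
time: 16.68
tcp_pos: [541.3, 123.9, 185.8]
ee_rot: [0.064, 0.998, 0.001, 0.006]
force: [0.2, 0.2, 0.8]
opening: 85.6
finger_force: 0.0
```

```bash
python3 - <<'E'
from cell import r,eyes,spotter
from h import *
im=eyes.read_camera('wrist'); a=eyes.read_camera('scene')
i=eyes.camera_info('wrist'); 
for c in ('wrist','scene'): print([ (np.round(d['location'],1),round(d['confidence'],2)) for d in spotter.place_of(c,'ticket_mid')])
o=np.hstack([cv2.resize(im[120:345,100:400],(400,300)),cv2.resize(a[140:230,150:270],(400,300),interpolation=cv2.INTER_CUBIC)])
cv2.imwrite('pics/fin.png',o); print(r.state()['time'],r.state()['force'])
E
```

```text
[(array([536.8, 122.6,  77.3]), 0.89)]
[(array([ 485.8, -405.6,   63.4]), 0.95), (array([ 571.8, -268.1,   64.5]), 0.86), (array([534.6, 128.6,  80.6]), 0.7), (array([ 387.9, -265.7,   66.3]), 0.63), (array([ 409.2, -356. ,   62.9]), 0.56)]
16.8833 [-0.1069099   0.72090262 -0.13894656]
```

View pics/fin.png

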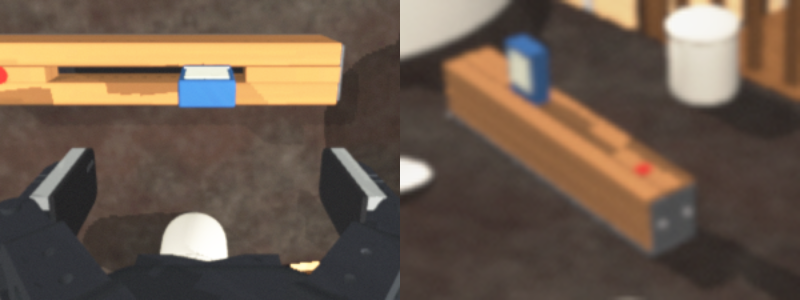

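The block stands upright and flush on the rail at about rail x = +44, and the gripper is clear. Handing in.

```bash
python3 -c "
from cell import r
print(r.job_done())"
```

```text
the job is handed in; nothing more can be done
None
```

The blue ticket block is seated flush and upright in the hidden groove at about rail x = +44 mm, released with the gripper clear, and the job was handed in at about 17 s; no verdict was returned.

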